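# Free the jaw segment from its ratchet hold-down clamp

## Robot

A 6-joint arm with a two-finger parallel gripper is mounted at the origin on a cart in front of the work surface, level with it; the furniture and walls round the work are solid. World frame = base frame: x ahead of the robot, y to its left, z up, the work surface at z = 0. Lengths are in m, angles in rad, forces in N, time in s.
With the tool pointing down it reaches from about 0.225 to 0.875 m from the base axis. Payload 3.4 kg.
Tool frame: the origin (TCP) lies between the finger pads; the fingertips stand 8 mm ahead of it and the grasp point (between the pads) lies 11 mm behind it; z points along the fingers, y is the line along which they close (so a half turn about z gives the same grasp; the last joint's range is limited). The gripper opens to 85 mm and grips with 20 to 120 N. Pads are 22 mm wide; open, the fingers measure 114 mm over their backs; the gripper's body (76 mm by 85 mm) begins 54 mm behind the grasp point. The pads swing forward as they close: fully open they stand 13 mm farther back than shut.
Start: joints at [1.069, 0.276, 1.505, -0, 1.361, -0.121], TCP at [0.214, 0.534, 0.239] pointing down, gripper open.
Joint ranges: [-2.89, 2.89], [-0.75, 2.08], [0.22, 2.7], [-1.18, 4.32], [0.11, 2.71], [-2.7, 2.7]. Speed limits (rad/s): [2.57, 2.57, 3.14, 3.14, 3.14, 3.14].

## Interface

Orientations are given as a unit quaternion [w, x, y, z].
In Python, from rig import manip gives the robot as it stands.
- The arm moves only by the tool move_arm, never from a script. Its argument "deltas" is a list that holds one entry, the list of rows, each a list of 5 numbers: the shift along the tool's x, y, z normalised to -1 to 1, where 1 is 80 cm, then the turn about the tool's z normalised to -1 to 1, where 1 is 120 degrees, then the closure, from -1 (fully open) to 1 (shut). In form: [[[tx, ty, tz, twist, grip], ...]]. A call has 1 to 12 rows; each row is the pose to reach, as a shift and turn from the pose commanded when the call began, along the tool's axes at that moment; what a row does not reach only later rows make up. A row lasts 1/10 s, in which the tool goes at most 50 mm and 8.59 degrees, less where a joint would pass 70% of its speed; a pose out of reach is approached as far as the arm can. A call with a number of a shift or a turn outside -1 to 1 is refused whole. A call with a gripper value outside its range is refused whole. The fingers move at their own pace and stop on an object; "squeeze" is the grip in N (left out, the last holds). Time passes only in rows, so rows that repeat a pose let the fingers close. It gives the time, the measured TCP pose, the force, the opening and the grip force at its end, in the units of the state.
- manip.get_state(): the state, without advancing time (a new reading comes with each control period).
- manip.get_image(name): name is "scene" or "top" or "wrist"; returns the picture (420x560x3 uint8, red, green, blue); there is no depth.
- manip.camera_params(name): a dict with "fx", "fy", "cx", "cy" (pixels), "dist" ([k1, k2, p1, p2, k3] as OpenCV has them; the pictures are not rectified), "R" (3x3) and "t" (3): a world point X has camera coordinates R X + t; the wrist camera has in their place "tool_from_camera" (4x4, takes a point from camera to tool coordinates, whose origin is the TCP and whose axes are the flange's). Camera axes: x right, y down, z forward; pixel columns grow to the right and rows downward; lengths in m; the calibration is good to about 2 mm. A picture is of the moment at which its call begins: read the wrist's pose just before it. camera_params takes no time and is no camera call.
- manip.sign_off(): hands the job in; it is judged then, once.
The state is a dict: "clock": time; "qpos": joint angles; "qd": joint speeds; "effort": joint torques, N m; "position": TCP position; "ee_rot": TCP orientation; "contact_force": force on the tool from outside, world axes, zero at the start; "moment": the same for the moment, N m; "width": finger opening in m; "gripper_force": force on a finger pad.
Only numpy, scipy, OpenCV 4.12 (cv2) and the standard library are available. Lean on these libraries where they do the work, as an engineer would, in place of code of your own. Each camera call takes 0.05 s, during which the arm holds its last target. There are 200 camera calls.

## Task

Two identical ratchet clamps stand on the desk, one holding the curved steel jaw segment, the other a round resin mount. On the clamp that holds the jaw segment, lift the pawl clear of the toothed wheel and keep it up until the drum has turned all the way back and raised the hold-down arm, then let the pawl drop back into the teeth. Leave the other clamp shut.

Things in the scene. Friction and masses are not known exactly. Their poses are not given: they have to be found in the camera images.
- tab_a (a point): Grip point of the upright steel tab on the pawl of the clamp holding the grey curved jaw segment, 154 mm over the desk. Tab: 10 mm thick (point x), 20 wide (y), 15 mm more above, 30 below to the pawl bar. Clear 60 mm either side in x. Hinge pin: 75 mm to +y, 40 lower; nose: 30 mm to -y, in the teeth of the wheel (96 mm across). The hold-down arm, 60 mm to +x, swings up on the -y side, tip to 150 mm.
- pawl_a (a joint): Angle of that pawl, rad: 0 down between teeth, grows as the tab is lifted, free to 0.8. Nose clear of the teeth from 0.08 (tab 6 mm up); 0.15 to 0.3 (tab 11 to 20 mm up) is ample. 60 to 130 g, no spring: it falls back when let go; lifting takes 1 to 4 N. On its arc the tab also moves to +y by about half its rise and tilts by this angle; it may pivot and slide between the fingers.
- drum_a (a joint): Angle of the drum, toothed wheel and hold-down arm of the clamp with the jaw segment, rad: 0 shut (arm level, held by the pawl), 0.885 turned fully back at its stop (two teeth on, arm up 50 degrees). A damped spring turns it back by itself while the pawl is clear, in about 2 s; a pawl dropped early catches at the next tooth, about 0.45. Clamp: base 112 x 248 mm, screwed down.
- drum_b (a joint): The same angle for the other clamp, alike in all but its specimen: a round resin mount 30 mm across, 16 mm high (the jaw segment is 43 x 82 x 19 mm). Rad, 0 shut; it must stay shut.

How it is judged:
On the way, in this order (a step that is already met when the one before it is completed fails the run):
1. the pawl of the jaw segment's clamp is lifted clear of the teeth (value of joint pawl_a above 0.09 rad), for 0.2 s.
2. its drum has turned all the way back, with the pawl still up (value of joint drum_a above 0.8 rad and value of joint pawl_a above 0.06 rad), for 0.1 s.
At the end, for the whole second after the job is handed in: The drum of the jaw segment's clamp is turned back beyond 0.80 rad (of 0.885), its pawl is down again between the teeth (below 0.05 rad), and the other clamp's drum is still shut (below 0.10 rad) (value of joint drum_a above 0.8 rad and value of joint pawl_a below 0.05 rad and value of joint drum_b below 0.1 rad); the robot touches nothing.
It fails at once if the clamp with the round mount is released (its drum beyond 0.10 rad) (value of joint drum_b above 0.1 rad).
It also fails if it takes over 35 s, if anything falls off the work surface, if the arm or the gripper's body presses on something with over 40 N, if the wrist force passes 120 N, or if a joint passes its speed limit or range.

## Working session

There is one attempt and no reset: what is moved stays moved. The work goes in short steps, Python scripts to look and compute and a tool call to move; the robot and the scene stay as the last step left them, time stands still between calls to the robot, and variables do not carry over. Pictures are saved under pics/ and viewed, at most 10 in all, crops included, and the job is handed in when it is done.

Besides the shell and the picture viewer there is one more tool, called after ">>>" as a command line: name --argument value ..., lists and objects as JSON in quotes. move_arm: Moves the arm, as the interface text tells. Scaled input: -1 to 1 covers 80 cm each way for a shift and 120 degrees each way for a turn. Its arguments: {"type":"object","properties":{"deltas":{"type":"array","items":{"type":"array","items":{"type":"array","items":{"type":"number","minimum":-1,"maximum":1}}}},"squeeze":{"type":"number"}},"required":["deltas"]}

```bash
mkdir -p pics; python3 - <<'E'
from rig import manip
import cv2,json
s=manip.get_state();print(s)
for n in("scene","top"):
    im=manip.get_image(n);cv2.imwrite(f"pics/{n}1.png",im[:,:,::-1])
    print(n,manip.camera_params(n))
print(manip.camera_params("wrist"))
E
```

```text
{'clock': 0.0, 'qpos': array([ 1.06899993e+00,  2.76594746e-01,  1.50616996e+00,  6.24021795e-05,
        1.36070199e+00, -1.20987884e-01]), 'qd': array([-1.38953056e-03,  2.92585437e-04,  4.08329695e-05,  1.99858233e-04,
       -1.35615685e-04, -1.33761491e-03]), 'effort': array([ 1.36129322e-03, -4.16763783e+01, -2.45804679e+01, -2.36628657e-04,
        1.09897097e-02, -1.69233408e-05]), 'position': array([0.21343199, 0.53334961, 0.23842518]), 'ee_rot': array([-3.16129854e-04,  1.89262198e-01,  9.81926139e-01, -8.82609761e-04]), 'contact_force': array([ 0.22916411, -0.3801818 ,  0.36188418]), 'moment': array([0.02988498, 0.00876523, 0.04248267]), 'gripper_force': 0.0, 'width': 0.08511449945701452}
scene {'fx': 450.4322556608725, 'fy': 450.4322556608725, 'cx': 278.91994598621943, 'cy': 207.787303778198, 'dist': array([-0.01010727,  0.        ,  0.        ,  0.        ,  0.        ]), 'R': array([[ 0.84054017, -0.54160838,  0.01235261],
       [-0.36072367, -0.57653984, -0.73313044],
       [ 0.40419137,  0.61176971, -0.67997586]]), 't': array([-0.2973964 ,  0.38904115,  0.78538059])
[... 237 characters left out ...]
45 ],
       [-0.99216445,  0.00232775, -0.12491714],
       [ 0.12479185, -0.03002021, -0.99172868]]), 't': array([0.15452223, 0.48698823, 1.01944009])}
{'fx': 304.5881461418743, 'fy': 304.5881461418743, 'cx': 279.08764084706854, 'cy': 215.39735914404596, 'dist': array([-0.00083567,  0.        ,  0.        ,  0.        ,  0.        ]), 'tool_from_camera': array([[ 2.03705151e-03, -9.44851868e-01, -3.27491677e-01,
         8.50727119e-02],
       [ 9.99997793e-01,  2.09299553e-03,  1.81611569e-04,
         1.90394014e-04],
       [ 5.13842587e-04, -3.27491324e-01,  9.44854046e-01,
        -1.34906884e-01],
       [ 0.00000000e+00,  0.00000000e+00,  0.00000000e+00,
         1.00000000e+00]])}
```

View pics/top1.png

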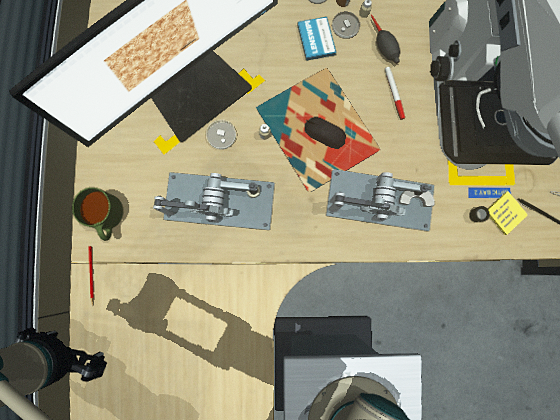

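View pics/scene1.png

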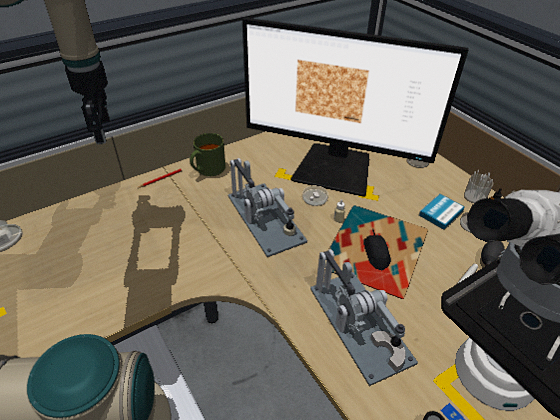

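The top view shows the jaw-segment clamp at about (381,200) and the round-mount clamp at about (215,200). In the scene view the jaw clamp is the near one, at about (365,310). I'll enlarge both.

```bash
python3 - <<'E'
import cv2
a=cv2.imread("pics/top1.png")[155:245,315:445];b=cv2.imread("pics/scene1.png")[235:390,300:430]
cv2.imwrite("pics/c1.png",cv2.resize(a,None,fx=6,fy=6,interpolation=cv2.INTER_CUBIC))
cv2.imwrite("pics/c2.png",cv2.resize(b[:100],None,fx=6,fy=6,interpolation=cv2.INTER_CUBIC))
E
```

```text
(no output)
```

View pics/c1.png

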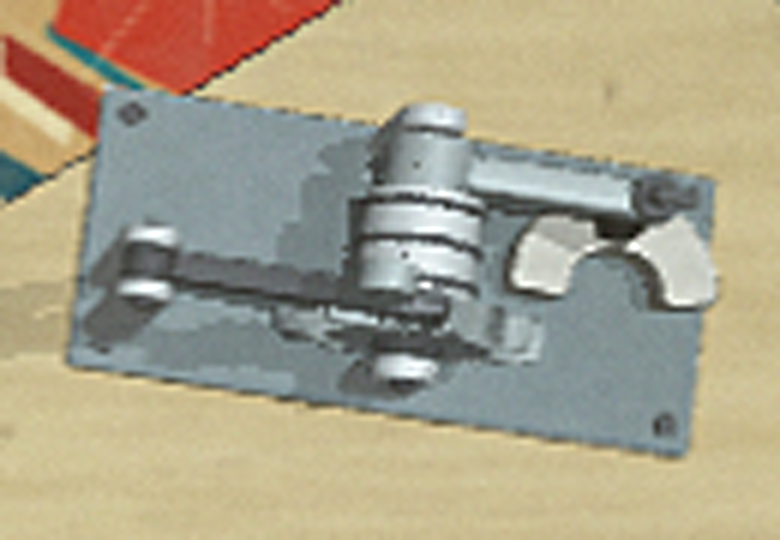

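View pics/c2.png

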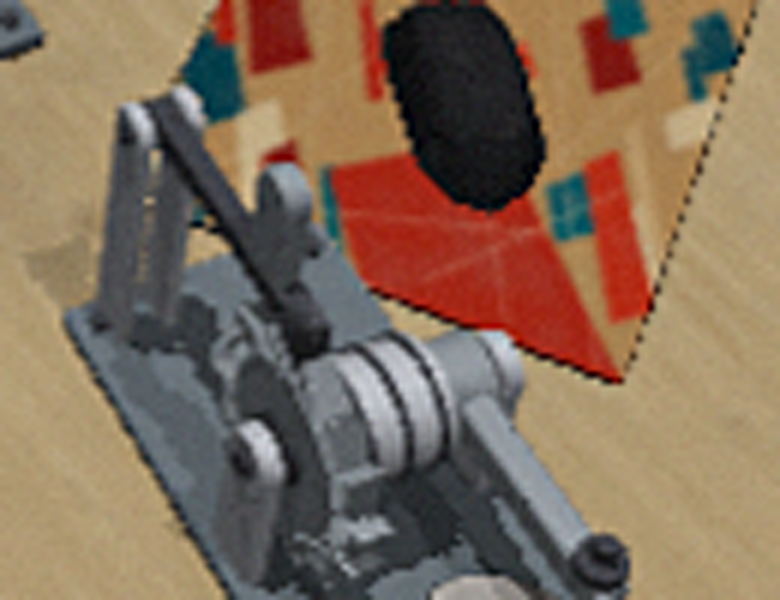

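The top crop shows the base corners at (105,90), (715,178), (688,455), (70,365), the pawl hinge at (150,262) and the nose at (430,305). In the scene crop, the tab's rounded top is at (287,168), the hinge at (155,108) and the tab foot at about (275,280).

```bash
cat > h.py <<'E'
import numpy as np,cv2
from rig import manip
def cam(n):
    p=manip.camera_params(n);K=np.array([[p["fx"],0,p["cx"]],[0,p["fy"],p["cy"]],[0,0,1]])
    if n=="wrist":
        from scipy.spatial.transform import Rotation as Ro
        s=manip.get_state();T=np.eye(4);T[:3,:3]=Ro.from_quat(s["ee_rot"],scalar_first=True).as_matrix();T[:3,3]=s["position"]
        M=np.linalg.inv(T@p["tool_from_camera"]);return K,p["dist"],M[:3,:3],M[:3,3]
    return K,p["dist"],p["R"],p["t"]
def atz(c,uv,z):
    K,d,R,t=c
    u=cv2.undistortPoints(np.array([[uv]],float),K,d)[0,0]
    r=R.T@np.array([u[0],u[1],1]);o=-R.T@t
    return o+r*(z-o[2])/r[2]
def proj(c,X):
    K,d,R,t=c
    return cv2.projectPoints(np.array([X],float),cv2.Rodrigues(R)[0],t,K,d)[0][0,0]
E
python3 - <<'E'
from h import *
T=cam("top");S=cam("scene")
f=lambda a:(315+a[0]/6-.4,155+a[1]/6-.4)
g=lambda a:(300+a[0]/6-.4,235+a[1]/6-.4)
c=[atz(T,f(a),.012) for a in[(105,90),(715,178),(688,455),(70,365)]]
print(np.round(c,4))
for i in range(4):
    e=c[(i+1)%4]-c[i];print(np.linalg.norm(e).round(4),np.degrees(np.arctan2(e[1],e[0])).round(1))
print("center",np.mean(c,0))
print("hinge top",atz(T,f((150,262)),.114+.008),"scene",atz(S,g((160,112)),.122))
P=atz(S,g((287,168)),.169);print("tabtop scene",P,"in top crop",(proj(T,P)-[314.6,154.6])*6)
P=atz(S,g((287,205)),.154);print("tabgrip scene",P,"in top crop",(proj(T,P)-[314.6,154.6])*6)
print("nose-ish top",atz(T,f((430,305)),.1))
E
```

```text
[[ 0.5807  0.0439  0.012 ]
 [ 0.5465 -0.1989  0.012 ]
 [ 0.4369 -0.1828  0.012 ]
 [ 0.4731  0.0595  0.012 ]]
0.2452 -98.0
0.1108 171.6
0.245 81.5
0.1088 -8.3
center [ 0.50930668 -0.06959144  0.012     ]
hinge top [0.49673607 0.04401181 0.122     ] scene [0.49761871 0.0451907  0.122     ]
tabtop scene [ 0.48889195 -0.02594118  0.169     ] in top crop [380.44427505 264.50084981]
tabgrip scene [ 0.48868753 -0.02893666  0.154     ] in top crop [379.18447224 271.59038042]
nose-ish top [ 0.48444799 -0.05956787  0.1       ]
```

>>> move_arm --deltas '[[[-0.58, -0.524, -0.025, 0.637, -0.2], [-0.58, -0.524, -0.025, 0.637, -0.2], [-0.58, -0.524, -0.025, 0.637, -0.2], [-0.58, -0.524, -0.025, 0.637, -0.2], [-0.58, -0.524, -0.025, 0.637, -0.2], [-0.58, -0.524, -0.025, 0.637, -0.2], [-0.58, -0.524, -0.025, 0.637, -0.2], [-0.58, -0.524, -0.025, 0.637, -0.2], [-0.58, -0.524, -0.025, 0.637, -0.2], [-0.58, -0.524, -0.025, 0.637, -0.2], [-0.58, -0.524, -0.025, 0.637, -0.2], [-0.58, -0.524, -0.025, 0.637, -0.2]]]' --squeeze 30

```text
clock: 1.3
position: [0.4777, -0.0068, 0.2584]
ee_rot: [-0.0, 0.756, 0.654, 0.0]
contact_force: [1.3, -0.2, -0.9]
width: 0.0511
gripper_force: 0.0
```

>>> move_arm --deltas '[[[0, 0, 0, 0, -0.2], [0, 0, 0, 0, -0.2]]]'

```text
clock: 1.5
position: [0.4773, -0.0057, 0.2578]
ee_rot: [-0.001, 0.757, 0.653, -0.0]
contact_force: [-1.0, 0.6, 0.6]
width: 0.051
gripper_force: 0.0
```

```bash
python3 - <<'E'
from h import *
s=manip.get_state();c=cam("wrist");print(s["position"],s["ee_rot"],s["contact_force"])
im=manip.get_image("wrist");cv2.imwrite("pics/w1.png",im[:,:,::-1])
for p in[(.488,-.0285,.169),(.488,-.0285,.154),(.4973,.0446,.114)]:print(proj(c,p))
E
```

```text
[ 0.47731423 -0.00569148  0.25781394] [-9.12253422e-04  7.57184666e-01  6.53200135e-01 -3.65158995e-04] [-0.96061921  0.61953872  0.56304921]
[296.91906554 248.45791824]
[295.97109262 240.91648681]
[293.65962025 147.6679029 ]
```

View pics/w1.png

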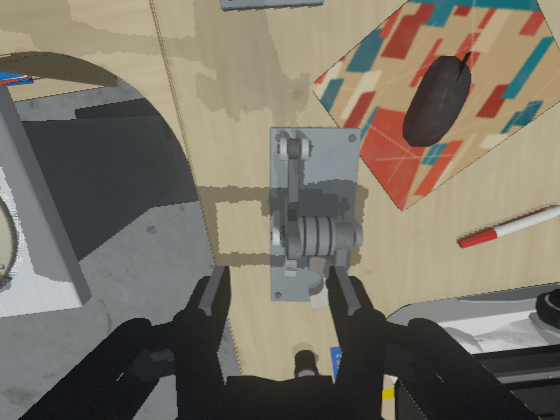

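The wrist view shows the clamp square to the fingers, with the hinge at (294,148) where predicted. I'll enlarge around the tab, predicted at (297,245).

```bash
python3 - <<'E'
import cv2
a=cv2.imread("pics/w1.png")[195:275,250:370]
cv2.imwrite("pics/c3.png",cv2.resize(a,None,fx=6,fy=6,interpolation=cv2.INTER_CUBIC))
E
```

```text
(no output)
```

View pics/c3.png

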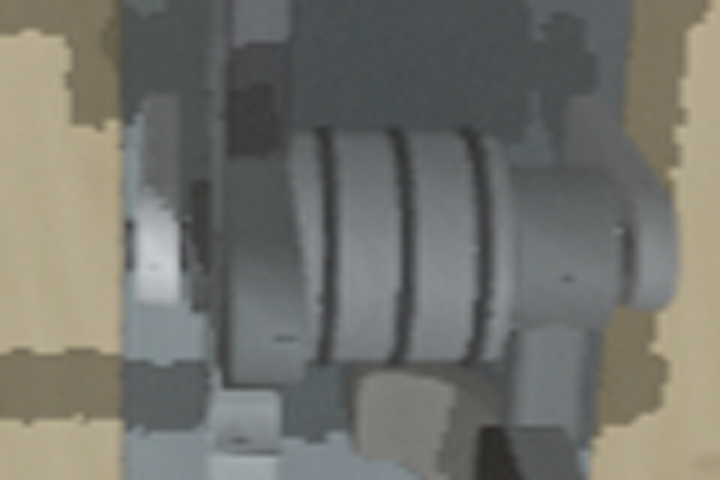

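>>> move_arm --deltas '[[[-0.027, 0.0156, 0, 0, -0.2], [-0.027, 0.0156, 0.05, 0, -0.2], [-0.027, 0.0156, 0.1, 0, -0.2], [-0.027, 0.0156, 0.143, 0, -0.2], [-0.027, 0.0156, 0.143, 0, -0.2], [-0.027, 0.0156, 0.143, 0, -0.2]]]'

```text
clock: 2.15
position: [0.4864, -0.0266, 0.1445]
ee_rot: [-0.0, 0.756, 0.655, -0.0]
contact_force: [0.6, 0.1, 0.0]
width: 0.0512
gripper_force: 0.0
```

```bash
python3 - <<'E'
from h import *
s=manip.get_state();print(s["position"],s["contact_force"])
im=manip.get_image("wrist");im2=manip.get_image("scene")[215:335,270:430]
cv2.imwrite("pics/w2.png",np.hstack([cv2.resize(im[200:420,170:390],(400,400)),cv2.resize(im2[:,20:140],(400,400))])[:,:,::-1])
E
```

```text
[ 0.48636067 -0.02663755  0.1445041 ] [0.63350561 0.12214934 0.03434031]
```

View pics/w2.png

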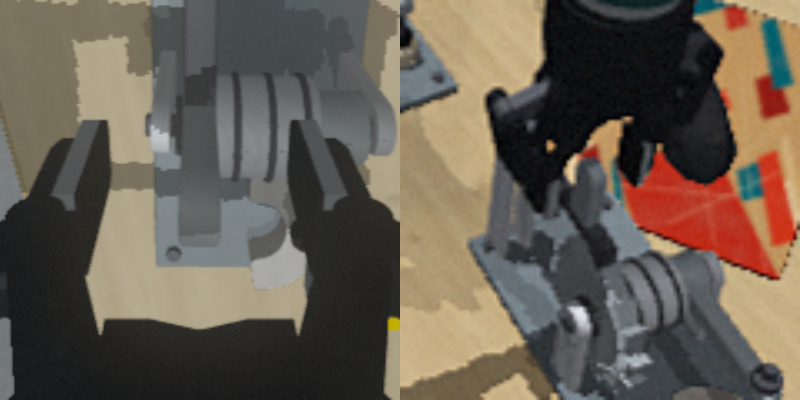

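The tab's top is at (200,245) in the left crop, centred between the fingers at (93,·) and (300,·). I'll close now.

>>> move_arm --deltas '[[[0, 0, 0, 0, 1], [0, 0, 0, 0, 1], [0, 0, 0, 0, 1], [0, 0, 0, 0, 1], [0, 0, 0, 0, 1], [0, 0, 0, 0, 1], [0, 0, 0, 0, 1]]]' --squeeze 30

```text
clock: 2.95
position: [0.4863, -0.0279, 0.145]
ee_rot: [-0.0, 0.756, 0.654, 0.0]
contact_force: [-2.1, -0.8, 5.4]
width: 0.0098
gripper_force: 32.4
```

>>> move_arm --deltas '[[[0.003, 0, -0.005, 0, 1], [0.006, 0, -0.01, 0, 1], [0.0095, 0, -0.0145, 0, 1], [0.013, 0, -0.0193, 0, 1], [0.013, 0, -0.0193, 0, 1], [0.013, 0, -0.0193, 0, 1], [0.013, 0, -0.0193, 0, 1], [0.013, 0, -0.0193, 0, 1]]]'

```text
clock: 3.75
position: [0.488, -0.0173, 0.1598]
ee_rot: [-0.0, 0.756, 0.654, 0.0]
contact_force: [-2.1, -1.7, 1.3]
width: 0.0096
gripper_force: 31.2
```

>>> move_arm --deltas '[[[0, 0, 0, 0, 1], [0, 0, 0, 0, 1], [0, 0, 0, 0, 1], [0, 0, 0, 0, 1], [0, 0, 0, 0, 1], [0, 0, 0, 0, 1], [0, 0, 0, 0, 1], [0, 0, 0, 0, 1], [0, 0, 0, 0, 1], [0, 0, 0, 0, 1], [0, 0, 0, 0, 1], [0, 0, 0, 0, 1]]]'

```text
clock: 4.95
position: [0.488, -0.0175, 0.1595]
ee_rot: [-0.0, 0.756, 0.654, -0.0]
contact_force: [-3.6, 1.3, 4.7]
width: 0.0094
gripper_force: 31.6
```

>>> move_arm --deltas '[[[0, 0, 0, 0, 1], [0, 0, 0, 0, 1], [0, 0, 0, 0, 1], [0, 0, 0, 0, 1], [0, 0, 0, 0, 1], [0, 0, 0, 0, 1], [0, 0, 0, 0, 1], [0, 0, 0, 0, 1], [0, 0, 0, 0, 1], [0, 0, 0, 0, 1], [0, 0, 0, 0, 1], [0, 0, 0, 0, 1]]]'

```text
clock: 6.15
position: [0.488, -0.0175, 0.1595]
ee_rot: [-0.0, 0.756, 0.654, -0.0]
contact_force: [-4.7, 1.4, 4.3]
width: 0.0094
gripper_force: 31.6
```

```bash
python3 - <<'E'
from h import *
im2=manip.get_image("scene")[215:395,280:440]
cv2.imwrite("pics/s3.png",cv2.resize(im2,None,fx=3.3,fy=3.3)[:,:,::-1])
E
```

```text
(no output)
```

View pics/s3.png

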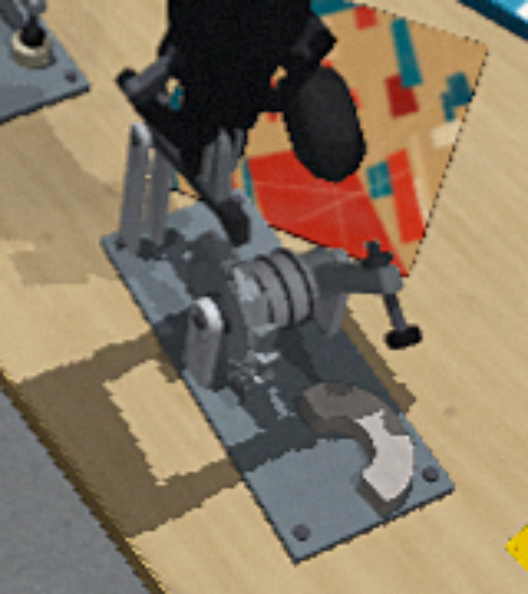

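The hold-down arm is up, with its tip at (385,255), and the pawl is lifted at (235,215). I'll hold a little longer, lower the pawl along the arc, open and retreat.

>>> move_arm --deltas '[[[0, 0, 0, 0, 1], [0, 0, 0, 0, 1], [0, 0, 0, 0, 1], [0, 0, 0, 0, 1], [0, 0, 0, 0, 1], [0, 0, 0, 0, 1], [0, 0, 0, 0, 1], [0, 0, 0, 0, 1], [0, 0, 0, 0, 1], [0, 0, 0, 0, 1]]]'

```text
clock: 7.2
position: [0.488, -0.0176, 0.1595]
ee_rot: [-0.0, 0.756, 0.654, -0.0]
contact_force: [-5.7, 1.0, 4.1]
width: 0.0097
gripper_force: 31.6
```

>>> move_arm --deltas '[[[-0.0035, 0, 0.005, 0, 1], [-0.007, 0, 0.0095, 0, 1], [-0.01, 0, 0.014, 0, 1], [-0.012, 0, 0.0175, 0, 1], [-0.012, 0, 0.0175, 0, 1], [-0.012, 0, 0.0175, 0, -0.2], [-0.012, 0, 0.0175, 0, -0.2], [-0.012, 0, 0.0175, 0, -0.2], [-0.012, 0, 0.0175, 0, -0.2], [-0.012, 0, 0.0175, 0, -0.2]]]'

```text
clock: 8.2
position: [0.4872, -0.0273, 0.1455]
ee_rot: [0.0, 0.756, 0.654, 0.0]
contact_force: [0.1, -0.2, 0.9]
width: 0.051
gripper_force: 0.0
```

>>> move_arm --deltas '[[[0, 0, -0.05, 0, -0.2], [0, 0, -0.1, 0, -0.2], [0, 0, -0.15, 0, -0.2], [0.05, 0, -0.18, 0, -0.2], [0.1, 0, -0.18, 0, -0.2], [0.15, 0, -0.18, 0, -0.2], [0.15, 0, -0.18, 0, -0.2], [0.15, 0, -0.18, 0, -0.2]]]'

```text
clock: 9.0
position: [0.5039, 0.092, 0.2893]
ee_rot: [0.0, 0.755, 0.655, -0.0]
contact_force: [-0.0, 0.0, -0.4]
width: 0.0511
gripper_force: 0.0
```

```bash
python3 - <<'E'
from h import *
im2=manip.get_image("scene")[150:395,210:440]
cv2.imwrite("pics/s4.png",cv2.resize(im2,None,fx=2.4,fy=2.4)[:,:,::-1])
E
```

```text
(no output)
```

View pics/s4.png

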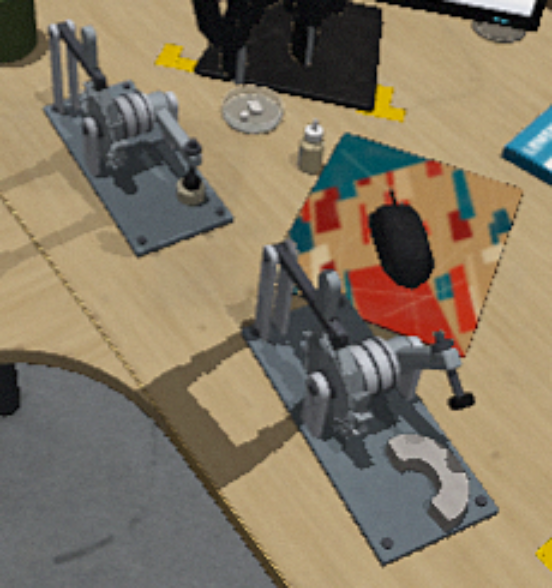

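The jaw clamp's arm is up (tip at (450,350)), the pawl lies on the wheel, and the other clamp is shut on its mount. I'll check the tab's location numerically against the first picture.

```bash
python3 - <<'E'
from h import *
a=cv2.imread("pics/scene1.png");b=manip.get_image("scene")[:,:,::-1].copy()
# hinge-bar and tab patches
for n,(x0,y0,x1,y1) in dict(tab=(340,259,356,284),bar=(322,249,342,275),nose=(346,280,356,296),other_arm=(270,195,305,240)).items():
    r=cv2.matchTemplate(b[y0-6:y1+6,x0-6:x1+6],a[y0:y1,x0:x1],cv2.TM_CCOEFF_NORMED)
    _,m,_,l=cv2.minMaxLoc(r);print(n,round(m,3),l[0]-6,l[1]-6)
E
```

```text
tab 0.881 0 0
bar 0.938 0 0
nose 0.667 0 0
other_arm 0.98 0 0
```

The pawl is exactly where it was before the lift, and the other clamp hasn't moved.

```bash
python3 -c "
from rig import manip
print(manip.sign_off())"
```

```text
the job is handed in; nothing more can be done
None
```

I handed the job in at about 9 s on the robot's clock. The camera images show the jaw-segment clamp turned back with its arm up and its pawl down in the teeth, and the round-mount clamp still shut; the sign-off returned no verdict.

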